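# Lock the soldering nest onto its bayonet stand and load a connector

### The job

Set up the soldering fixture: hang the loose connector nest in the slotted collar of the stand, its two lugs down the open entry slots, and twist it clockwise (seen from above) until the lugs drop into the locking notches and its round plate sits flat on the collar. Then lay the short, stout connector level and centred in the nest's two forked saddles. Leave the other things on the bench where they are.

Things in the scene. Friction and masses are not known exactly. Their poses are not given: they have to be found in the camera images.
- stand: Fixed stand: round grey base, 124 mm across, 12 mm high, carrying an upright aluminium collar, 88 mm outer and 72 mm inner diameter, open at the top, rim 58 mm above the bench. Origin: centre of the underside, z up. Its x axis (either end) runs through the two locking notches; the two entry slots, open at the rim, lie 50 deg anticlockwise of it seen from above (at +50 and -130 deg).
- stand_rim (a point): Centre of the collar's rim, axes as the stand's. Each J-slot in the 8 mm wall: an entry slot 14 mm wide, flared at the rim, its floor 24 mm below the rim; from there a channel 12 mm high runs level, clockwise, under a 12 mm thick roof for 50 deg; at its end a notch 12 mm wide drops 8.5 mm lower than the channel floor. Nothing springs: the lugs fall in by the nest's weight.
- nest: Loose nest, about 0.32 kg, standing on the bench on its spigot. Origin: centre of the spigot's underside, z up. Spigot 68 mm across, 36 mm high, bevelled foot; two steel lug pins, 8 mm thick, stick out along +x and -x to 50 mm from the axis, pin centres 9 mm above the origin; plate 88 mm across from z = 36 to 44 mm. Half a turn makes no difference. Locked, the origin is 22 mm above the stand's.
- nest_grip (a point): On the nest's axis, 60 mm above its origin, axes as the nest's. Middle of the grip rib on the plate: aluminium, 36 mm long along x, 14 mm thick along y, from z = 44 to 66 mm above the origin, between the saddles (clear gap 36 mm). Pinch it across y to lift and twist the nest.
- nest_seat (a point): On the nest's axis, level with the saddle floors, 74 mm above the nest's origin, axes as the nest's. The two black forked saddles stand at x = +-22.5 mm, 9 mm thick, 32 mm wide; the trough between their prongs is 22 mm wide (27 mm at the top), 10 mm deep and runs along x.
- plug: The short stout connector, loose, metal barrel with a black tapered boot, 62 mm long along x, 19 mm thick, 45 g, lying on the dark cutting mat (top 3 mm above the bench). Origin: centre of its underside. The other loose connectors are slimmer (16 mm) and longer (74 mm), with a thin plug tip.
- plug_mid (a point): Middle of the stout connector, on its long axis (x), 9.4 mm above its underside. Laid in the nest this point is 9.4 mm above the saddle floors, on the nest's axis; which end points which way is free.
- jack_a: Bystander: slim connector, 74 x 16 x 16 mm, origin at its underside.
- jack_b: Bystander: slim connector, 74 x 16 x 16 mm, origin at its underside.
- tape: Bystander: roll of black tape, 62 mm across, 19 mm high, origin at its underside.
- solder: Bystander: solder reel, 48 mm across, 30 mm high, origin at its underside.
- meter: Bystander: yellow multimeter, 148 x 78 x 45 mm, origin at its underside.
- jar: Bystander: black jar, 35 mm across, 56 mm high, origin at its underside.
- nipper: Bystander: teal nippers, 133 x 61 x 13 mm, lying flat, origin at their underside.
Things that resemble listed ones, but are neither listed nor needed, are in the scene too. Leave any green look-alike of the nest alone. Several things look just like the plug: the one meant starts farthest to the robot's left.

How it is judged (in metres and radians):
On the way:
1. the nest is locked in the stand, before the connector is laid in it (z of nest in the frame of stand below 0.0245 m and horizontal distance between nest and stand below 0.005 m and angle between the x axis of nest and the x axis of stand, either way round below 0.1 rad and angle between nest's own z axis and vertical below 0.05 rad and horizontal distance between plug_mid and nest_seat above 0.05 m), for 0.2 s.
At the end, for the whole second after the job is handed in: The nest is locked: lugs down in the notches, plate on the rim (within 2.5 mm), within 5 mm of the stand's axis and 0.1 rad of its x axis. The stout connector rests in both saddles: within 10 mm of the middle along the trough, 4 mm across, 3 mm in height, 0.12 rad in line. Both at rest (z of nest in the frame of stand below 0.0245 m and horizontal distance between nest and stand below 0.005 m and angle between the x axis of nest and the x axis of stand, either way round below 0.1 rad and angle between nest's own z axis and vertical below 0.05 rad and x of plug_mid in the frame of nest_seat between -0.01 and 0.01 m and y of plug_mid in the frame of nest_seat between -0.004 and 0.004 m and z of plug_mid in the frame of nest_seat between 0.0065 and 0.0125 m and angle between the x axis of plug and the x axis of nest, either way round below 0.12 rad and linear speed of each of plug, nest below 0.02 m/s); the robot touches nothing.
It fails at once if another thing on the bench is shoved more than 30 mm (distance of any of jack_a, jack_b, tape, solder, meter, jar, nipper from where it was at the start of the episode above 0.03 m).
It also fails if it takes over 56 s, if anything falls off the work surface, if the arm or the gripper's body presses on something with over 40 N, if the wrist force passes 120 N, or if a joint passes its speed limit or range.

### The arm

A 6-joint arm with a two-finger parallel gripper is mounted at the origin on a cart in front of the work surface, level with it; the furniture and walls round the work are solid. World frame = base frame: x ahead of the robot, y to its left, z up, the work surface at z = 0. Lengths are in m, angles in degrees, forces in N, time in s.
With the tool pointing down it reaches from about 0.4 to 0.825 m from the base axis. Payload 7 kg.
Tool frame: the origin (TCP) lies at the very end of the fingers, on their centre line; the grasp point (between the pads) lies 19 mm behind it; z points along the fingers, y is the line along which they close (so a half turn about z gives the same grasp; the last joint's range is limited). The gripper opens to 88 mm and grips with 3 to 60 N. Pads are 19 mm wide; open, the fingers measure 130 mm over their backs; the gripper's body (78 mm by 193 mm) begins 47 mm behind the grasp point.
Start: joints at [86.35, 20.546, 0.682, 0, -70.136, -16.507], TCP at [0.233, 0.634, 0.227] pointing down, gripper open.
Joint ranges: [-176.03, 176.03], [-82.01, 121.73], [-58.28, 71.71], [-173.87, 95.51], [-174.79, -0.11], [-173.66, 173.66]. Speed limits (degrees/s): [136.94, 136.94, 172.46, 180, 180, 180].

### API

Orientations are given as [roll, pitch, yaw] about the fixed x, y, z axes, in that order (R = Rz(yaw) Ry(pitch) Rx(roll)).
In Python, from plant import get_state, imaging, r, finder gives the robot as it stands.
- The arm moves only by the shell command python3 -m handwheel 'ROWS' [FORCE]. ROWS is JSON, a list of rows, each a list of 5 numbers: the closure, from 0 (fully open) to 1 (shut), then the shift along the world's x, y, z in cm, then the turn about the world's z in degrees. A call has 1 to 8 rows; each row is the pose to reach, as a shift and turn from the pose commanded when the call began; what a row does not reach only later rows make up. A row lasts 1/8 s, in which the tool goes at most 62.5 mm and 10.7 degrees, less where a joint would pass 70% of its speed; a pose out of reach is approached as far as the arm can. A call with a gripper value outside its range is refused whole. The fingers move at their own pace and stop on an object; FORCE is the grip in N (left out, the last holds). Time passes only in rows, so rows that repeat a pose let the fingers close. It gives the time, the measured TCP pose, the force, the opening and the grip force at its end, in the units of the state.
- get_state(): the state, without advancing time (a new reading comes with each control period).
- imaging.capture(name): name is "scene" or "top" or "wrist"; returns (picture, depth): 420x560x3 uint8, red, green, blue; 420x560 float32, m along the optical axis (not along the pixel's ray), 0 where there is no reading.
- imaging.get_calibration(name): a dict with "fx", "fy", "cx", "cy" (pixels), "dist" ([k1, k2, p1, p2, k3] as OpenCV has them; the pictures are not rectified), "rvec" (rotation vector, rad) and "tvec" (3), from world to camera coordinates, as OpenCV has them; the wrist camera has in their place "hand_eye" (4x4, takes a point from camera to tool coordinates, whose origin is the TCP and whose axes are the flange's). Camera axes: x right, y down, z forward; pixel columns grow to the right and rows downward; lengths in m; the calibration is good to about 2 mm. A picture is of the moment at which its call begins: read the wrist's pose just before it. get_calibration takes no time and is no camera call.
- r.close_job(): hands the job in; it is judged then, once.
Trained networks look in the newest picture that a camera, given by its name, has taken for a name from the list of things; names that differ only in an ending like _2 or _b are one class to them, and where a whole thing is asked for, a point or a joint stands for the part that bears it (a point fixed in the world has none). Each returns a list of dicts, best first, with "p" (0 to 1); they miss things now and then, are a little off and sometimes report something else, mostly with a low value. They report only what shows in the picture. A call takes as long as a camera call. They do not tell look-alikes from the thing itself.
- finder.cut_out(camera, query): "region" (420x560 bool, what is visible of it) and "pixel" ([column, row] in pixels, amid what is visible of it).
The state is a dict: "time_s": time; "joints": joint angles; "qd": joint speeds; "joint_torque": joint torques, N m; "tcp_pos": TCP position; "eef_rot": TCP orientation; "contact_force": force on the tool from outside, world axes, zero at the start; "moment": the same for the moment, N m; "gripper_width": finger opening in m; "gripper_force": force on a finger pad.
Only numpy, scipy, OpenCV 4.12 (cv2) and the standard library are available. Lean on these libraries where they do the work, as an engineer would, in place of code of your own. Each camera call takes 0.05 s, during which the arm holds its last target. There are 200 camera calls.

## Working session

There is one attempt and no reset: what is moved stays moved. The work goes in short steps, Python scripts to look and compute and a shell command to move; the robot and the scene stay as the last step left them, time stands still between calls to the robot, and variables do not carry over. Pictures are saved under pics/ and viewed, at most 10 in all, crops included, and the job is handed in when it is done.

```bash
ls; mkdir -p pics; cat > h.py <<'E'
import numpy as np,cv2
from plant import get_state,imaging,r,finder
from scipy.spatial.transform import Rotation as R
def cap(n):
    s=get_state(); im,d=imaging.capture(n); c=imaging.get_calibration(n)
    K=np.array([[c['fx'],0,c['cx']],[0,c['fy'],c['cy']],[0,0,1]]); D=np.array(c['dist'],float)
    if 'hand_eye' in c:
        T=np.eye(4); T[:3,:3]=R.from_euler('xyz',s['eef_rot'],degrees=True).as_matrix(); T[:3,3]=s['tcp_pos']
        M=T@np.array(c['hand_eye'])
    else:
        W=np.eye(4); W[:3,:3]=cv2.Rodrigues(np.array(c['rvec'],float))[0]; W[:3,3]=np.array(c['tvec']).ravel(); M=np.linalg.inv(W)
    v,u=np.mgrid[0:420,0:560]
    p=cv2.undistortPoints(np.stack([u.ravel(),v.ravel()],1).astype(np.float64)[:,None],K,D).reshape(420,560,2)
    P=np.dstack([p[...,0]*d,p[...,1]*d,d])@M[:3,:3].T+M[:3,3]
    P[d==0]=np.nan
    return im,P,M,K,D
def save(n,im): cv2.imwrite('pics/'+n,im[...,::-1])
E
python3 - <<'E'
from h import *
print(get_state())
for n in('scene','top'):
    im,P,*_=cap(n); save(n+'1.png',im)
    for q in('stand','nest','plug'):
        for o in finder.cut_out(n,q):
            m=o['region']; print(n,q,round(o['p'],2),np.round(o['pixel']),m.sum(),np.round(np.nanmedian(P[m],0),3),np.round(np.nanmax(P[m][:,2]),3))
E
```

```text
pics
{'time_s': 0.0, 'joints': array([ 8.63503826e+01,  2.05913871e+01,  6.35251860e-01, -1.91762808e-02,
       -7.01373823e+01, -1.65065349e+01]), 'qd': array([ 0.07679646, -0.02242958,  0.04676357,  0.03428642,  0.07978176,
       -0.0493971 ]), 'joint_torque': array([ 3.44524378e-04, -5.82717204e+01,  2.93068331e+01,  6.99758783e+00,
        6.90480927e-03, -1.58240578e-04]), 'tcp_pos': array([0.23245825, 0.63319416, 0.22563744]), 'eef_rot': array([ 1.79905214e+02, -9.28893744e-03, -2.01626748e+01]), 'contact_force': array([-0.55912458,  0.34155221,  0.04817494]), 'moment': array([ 0.00499382, -0.06394876,  0.02049125]), 'gripper_force': 0.0, 'gripper_width': 0.08773851796645513}
scene stand 0.62 [283. 208.] 1520 [0.574 0.09  0.02 ] 0.061
scene nest 0.98 [343. 287.] 1259 [ 0.494 -0.175  0.045] 0.086
scene nest 0.56 [273. 304.] 1227 [ 0.356 -0.097  0.045] 0.087
scene nest 0.39 [350. 211.] 401 [ 0.703 -0.023  0.016] 0.022
scene plug 0.7 [256. 259.] 193 [0.417 0.042 0.014] 0.022
scene plug 0.43 [347. 216.] 370 [ 0.701 -0.023  0.016] 0.022
top stand 0.66 [273. 196.] 1075 [0.582 0.096 0.019] 0.067
top nest 0.84 [336. 263.] 638 [ 0.364 -0.091  0.046] 0.09
top nest 0.81 [358. 219.] 571 [ 0.5   -0.166  0.047] 0.089
top plug 0.5 [236. 241.] 75 [0.442 0.221 0.02 ] 0.032
```

```bash
python3 - <<'E'
import cv2
a=cv2.imread('pics/scene1.png');b=cv2.imread('pics/top1.png')
cv2.imwrite('pics/s2.png',cv2.resize(a[130:360,120:420],(780,598),interpolation=cv2.INTER_CUBIC))
cv2.imwrite('pics/t2.png',cv2.resize(b[120:320,160:420],(780,600),interpolation=cv2.INTER_CUBIC))
E
```

```text
(no output)
```

View pics/s2.png

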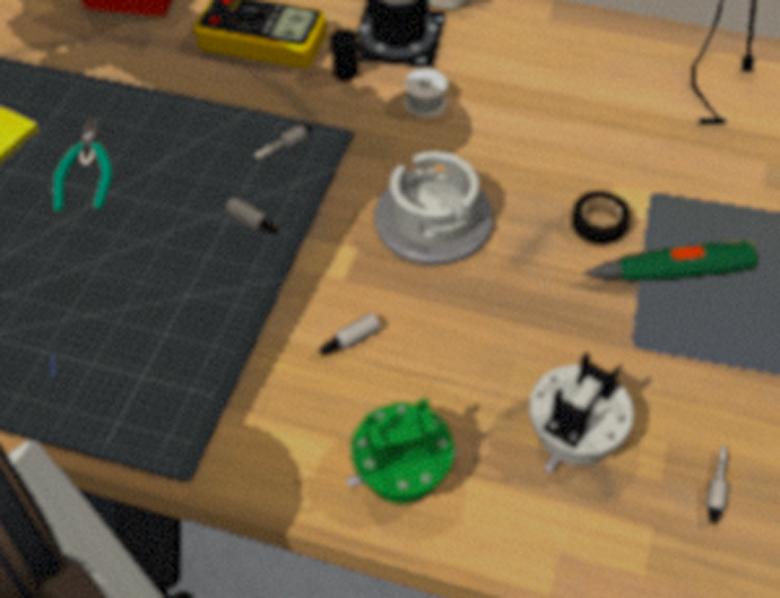

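View pics/t2.png

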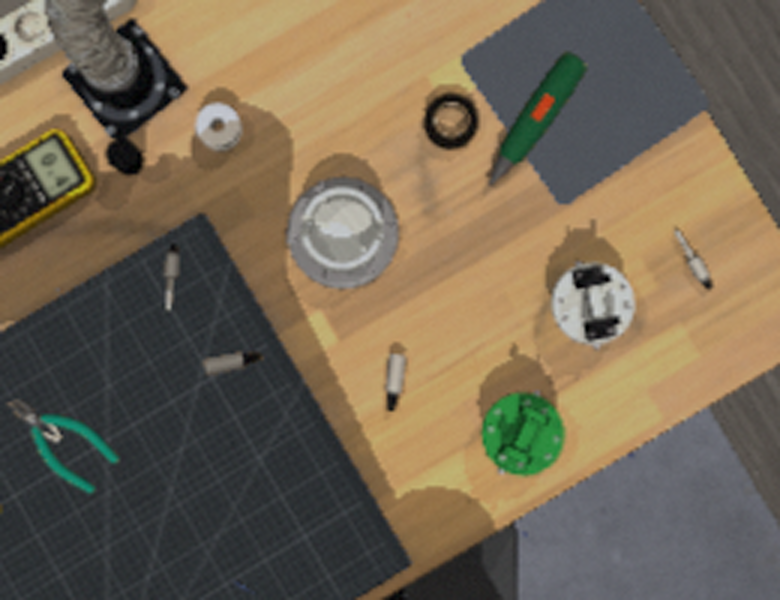

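The top view shows the nest (white plate, black saddles) at crop (593,303), the stand at (343,232), and a stout connector on the mat at (232,362). A second one lies on the bench at (396,378). The mat one is leftmost, so it is the plug. Next I fit rough poses and check the wrist camera's mounting.

```bash
python3 - <<'E'
from h import *
print(np.round(imaging.get_calibration('wrist')['hand_eye'],3), imaging.get_calibration('wrist')['fx'])
def circ(p):
    A=np.c_[2*p,np.ones(len(p))]; s=np.linalg.lstsq(A,(p**2).sum(1),rcond=None)[0]; return s[:2],np.sqrt(s[2]+s[:2]@s[:2])
for n in('scene','top'):
    im,P,*_=cap(n)
    near=lambda c,rr:np.hypot(P[...,0]-c[0],P[...,1]-c[1])<rr
    m=near((.578,.093),.06)&(P[...,2]>.052)&(P[...,2]<.068); print(n,'rim',m.sum(),circ(P[m][:,:2]),np.median(P[m][:,2]))
    m=near((.497,-.17),.06)&(P[...,2]>.038)&(P[...,2]<.05); print('plate',m.sum(),(P[m].min(0)+P[m].max(0))/2)
    m=near((.497,-.17),.06)&(P[...,2]>.072); q=P[m][:,:2]; c=q.mean(0); w,v=np.linalg.eigh(np.cov((q-c).T)); print('saddle',m.sum(),c,w,np.degrees(np.arctan2(*v[::-1,1])))
    m=near((.44,.22),.06)&(P[...,2]>.010)&(P[...,2]<.04); q=P[m]; c=np.median(q,0); w,v=np.linalg.eigh(np.cov((q-c)[:,:2].T)); print('plug',m.sum(),c,np.sqrt(w),np.degrees(np.arctan2(*v[::-1,1])))
E
```

```text
[[ 0.    -0.97  -0.243  0.065]
 [ 1.    -0.     0.001  0.   ]
 [-0.001 -0.243  0.97  -0.157]
 [ 0.     0.     0.     1.   ]] 335.09101161937417
scene rim 256 (array([0.58061809, 0.09856233]), np.float64(0.04018615632908562)) 0.05686999878275506
plate 738 [ 0.50208889 -0.16952446  0.04418375]
saddle 130 [ 0.49984353 -0.16921937] [0.00011918 0.0005074 ] -168.84114755419594
plug 128 [0.43844117 0.2197624  0.01786746] [0.00446695 0.01717864] 103.49107529320712
top rim 178 (array([0.58310869, 0.09658546]), np.float64(0.0400592029545958)) 0.05835697914381743
plate 402 [ 0.5020478  -0.17001438  0.04401134]
saddle 60 [ 0.50213679 -0.17037766] [9.38113746e-05 4.80157024e-04] -169.06372890160125
plug 114 [0.44226049 0.2179011  0.01852907] [0.01366657 0.01949673] 96.91920338917251
```

```bash
python3 -m handwheel '[[0,35,-53.5,-1,0],[0,35,-53.5,-1,0],[0,35,-53.5,-1,0],[0,35,-53.5,-1,0],[0,35,-53.5,-1,0],[0,35,-53.5,-1,0],[0,35,-53.5,-1,0],[0,35,-53.5,-1,0]]' 20; python3 -c "
from h import *
print(get_state()['tcp_pos'],get_state()['time_s'])"
```

```text
time_s: 1.5
tcp_pos: [0.5072, 0.2136, 0.2192]
eef_rot: [-179.9, -0.0, -20.1]
contact_force: [0.9, 0.8, -0.8]
gripper_width: 0.0877
gripper_force: 0.0
[0.50720791 0.2135767  0.21920042] 1.5
```

```bash
python3 -m handwheel '[[0,7.5,-11.6,-1,0],[0,7.5,-11.6,-1,0],[0,7.5,-11.6,-1,0],[0,7.5,-11.6,-1,0]]'; python3 - <<'E'
from h import *
im,P,M,K,D=cap('wrist'); save('w1.png',cv2.resize(im,(800,600)))
m=(np.hypot(P[...,0]-.582,P[...,1]-.0975)<.055)&(P[...,2]>.052)&(P[...,2]<.068)
p=P[m][:,:2]
A=np.c_[2*p,np.ones(len(p))]; s=np.linalg.lstsq(A,(p**2).sum(1),rcond=None)[0]; c=s[:2]; print(m.sum(),c,np.sqrt(s[2]+c@c),np.median(P[m][:,2]))
d=p-c; rr=np.hypot(*d.T); k=(rr>.037)&(rr<.043); a=np.degrees(np.arctan2(d[:,1],d[:,0]))[k]
h=np.histogram(a,np.arange(-180,181,3))[0]; print(list(zip(range(-180,180,3),h.tolist())))
E
```

```text
time_s: 2.0
tcp_pos: [0.5815, 0.0984, 0.2084]
eef_rot: [180.0, 0.0, -20.3]
contact_force: [-0.1, 0.5, 0.7]
gripper_width: 0.0876
gripper_force: 0.0
2026 [0.58365438 0.09825114] 0.03991468730990649 0.05620290167779293
[(-180, 14), (-177, 13), (-174, 12), (-171, 14), (-168, 15), (-165, 13), (-162, 15), (-159, 13), (-156, 13), (-153, 14), (-150, 14), (-147, 11), (-144, 15), (-141, 13), (-138, 13), (-135, 12), (-132, 13), (-129, 14), (-126, 11), (-123, 15), (-120, 13), (-117, 12), (-114, 12), (-111, 16), (-108, 17), (-105, 7), (-102, 0), (-99, 0), (-96, 0), (-93, 0), (-90, 0), (-87, 0), (-84, 11), (-81, 11), (-78, 15), (-75, 16), (-72, 14), (-69, 14), (-66, 15), (-63, 14), (-60, 15), (-57, 15), (-54, 14), (-51, 15), (-48, 15), (-45, 16), (-42, 16), (-39, 15), (-36, 16), (-33, 14), (-30, 16), (-27, 18), (-24, 14), (-21, 14), (-18, 19), (-15, 15), (-12, 16), (-9, 16), (-6, 14), (-3, 17), (0, 15), (3, 16), (6, 14), (9, 17), (12, 14), (15, 14), (18, 15), (21, 14), (24, 14), (27, 16), (30, 15), (33, 15), (36, 14), (39, 13), (42, 14), (45, 14), (48, 13), (51, 16), (54, 12), (57, 14), (60, 13), (63, 15), (66, 14), (69, 12), (72, 8), (75, 8), (78, 0), (81, 0), (84, 0), (87, 0), (90, 0), (93, 0), (96, 8), (99, 17), (102, 14), (105, 14), (108, 13), (111, 14), (114, 13), (117, 13), (120, 13), (123, 11), (126, 13), (129, 14), (132, 14), (135, 14), (138, 16), (141, 12), (144, 13), (147, 13), (150, 14), (153, 14), (156, 12), (159, 12), (162, 12), (165, 14), (168, 13), (171, 13), (174, 15), (177, 14)]
```

View pics/w1.png

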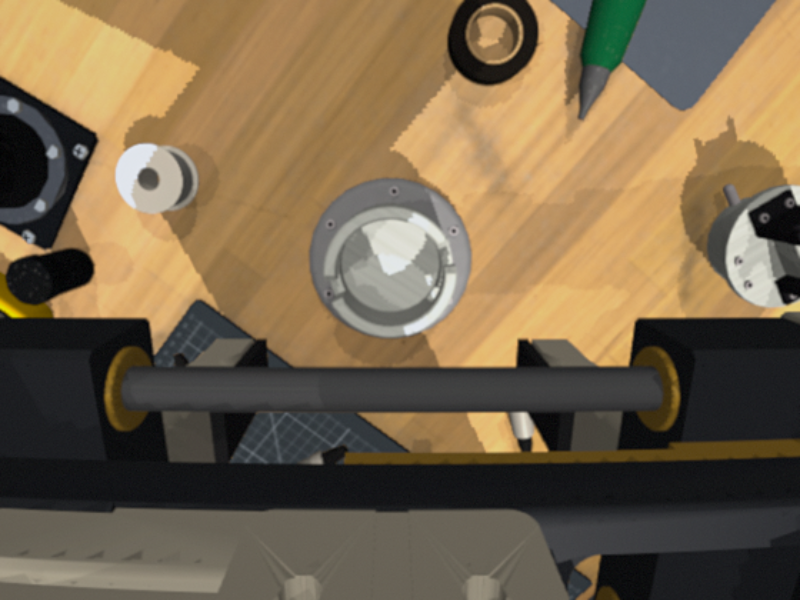

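The collar's two entry gaps are centred at 87° and -93.5°, so the stand's x axis is about 36.8° (-143.2°). The rim centre shows at (390,260) in the view. I'll turn the tool to the insertion yaw and measure the stand there, so camera bias cancels later.

```bash
python3 -m handwheel '[[0,0,0,0,-73],[0,0,0,0,-73],[0,0,0,0,-73],[0,0,0,0,-73],[0,0,0,0,-73],[0,0,0,0,-73],[0,0,0,0,-73],[0,0,0,0,-73]]'; cat >> h.py <<'E'
def fitc(p):
    A=np.c_[2*p,np.ones(len(p))]; s=np.linalg.lstsq(A,(p**2).sum(1),rcond=None)[0]; return s[:2],np.sqrt(s[2]+s[:2]@s[:2])
E
python3 - <<'E'
from h import *
im,P,M,K,D=cap('wrist')
m=(np.hypot(P[...,0]-.582,P[...,1]-.0975)<.055)&(P[...,2]>.052)&(P[...,2]<.068)
p=P[m][:,:2]; c,q=fitc(p); print(m.sum(),c,q,np.median(P[m][:,2]))
d=p-c; rr=np.hypot(*d.T); k=(rr>.036)&(rr<.044); a=np.sort(np.degrees(np.arctan2(d[:,1],d[:,0]))[k]); g=np.diff(a); 
for i in np.argsort(g)[-3:]: print(a[i],a[i+1],(a[i]+a[i+1])/2)
s=get_state(); print(s['tcp_pos'],s['eef_rot'],s['joints'],s['time_s'])
E
```

```text
time_s: 3.05
tcp_pos: [0.5808, 0.1008, 0.2092]
eef_rot: [-180.0, 0.0, -93.0]
contact_force: [-0.0, 1.1, 0.5]
gripper_width: 0.0875
gripper_force: 0.0
2016 [0.58341208 0.09855058] 0.03987971812105263 0.05621499936562685
-1.9878021110431165 -1.0968804244318286 -1.5423412677374726
76.81645354694935 96.8683535509005 86.84240354892492
-103.95209931490774 -83.37515251588295 -93.66362591539534
[0.58092574 0.10057303 0.20913557] [-1.79968068e+02  2.55359039e-02 -9.28659650e+01] [ 2.88037950e+01  1.32314393e+01 -1.19474193e+01 -5.49193022e-03
 -6.47805579e+01 -3.16674288e+01] 3.1
```

```bash
python3 -m handwheel '[[0,-7.9,-27.1,0,-76],[0,-7.9,-27.1,0,-76],[0,-7.9,-27.1,0,-76],[0,-7.9,-27.1,0,-76],[0,-7.9,-27.1,0,-76],[0,-7.9,-27.1,0,-76],[0,-7.9,-27.1,0,-76],[0,-7.9,-27.1,0,-76]]'; python3 - <<'E'
from h import *
im,P,M,K,D=cap('wrist'); save('w2.png',im)
near=np.hypot(P[...,0]-.502,P[...,1]+.17)<.06
m=near&(P[...,2]>.037)&(P[...,2]<.049)
k=np.argwhere(m)
q=P[m]; print('plate',m.sum(),(q.min(0)+q.max(0))/2,np.ptp(q,0),np.median(q[:,2]))
hull=cv2.convexHull(q[:,:2].astype(np.float32))[:,0]; print(fitc(hull.astype(float)))
m=near&(P[...,2]>.074); q=P[m][:,:2]; c=q.mean(0); w,v=np.linalg.eigh(np.cov((q-c).T)); print('saddle',m.sum(),c,np.sqrt(w),np.degrees(np.arctan2(*v[::-1,1])))
print(cv2.minAreaRect(q.astype(np.float32)))
m=near&(P[...,2]>.060)&(P[...,2]<.070); q=P[m][:,:2].astype(np.float32);
c0=fitc(hull.astype(float))[0]; q=q[np.hypot(*(q-c0).T)<.017]; print('rib',len(q),cv2.minAreaRect(q))
s=get_state(); print(s['tcp_pos'],s['eef_rot'],s['joints'],s['time_s'])
E
```

```text
time_s: 4.1
tcp_pos: [0.5023, -0.1714, 0.2089]
eef_rot: [-180.0, 0.0, -168.9]
contact_force: [-1.3, -0.3, 0.6]
gripper_width: 0.0873
gripper_force: 0.0
plate 4347 [ 0.50268089 -0.1691108   0.04316909] [0.08736109 0.08588914 0.01160963] 0.042668757853334294
(array([ 0.50296293, -0.16897995]), np.float64(0.04350004178847642))
saddle 68423 [ 0.47971745 -0.1724985 ] [0.00962357 0.03448485] 98.008473711115
((0.5002249479293823, -0.16969601809978485), (0.07087519764900208, 0.11838310211896896), 13.286306381225586)
rib 542 ((0.5028806924819946, -0.16861718893051147), (0.03325112536549568, 0.013886037282645702), 11.546965599060059)
[ 0.50239419 -0.17131266  0.20888561] [-1.79998229e+02  1.80931110e-02 -1.68857717e+02] [ 2.35285769e+00  7.69248252e+00 -1.89731847e+01 -1.13491030e-03
 -6.33161815e+01 -8.12100655e+01] 4.15
```

View pics/w2.png

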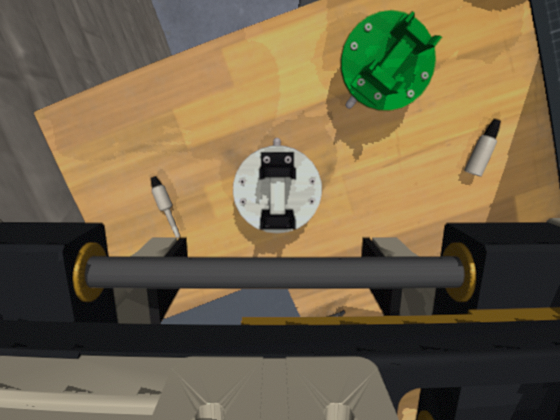

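The nest is at pixel (278,190), centre (0.503, -0.169), yaw 11.2°. The rib, plate and saddle sizes all agree. Descending to grip the rib.

```bash
python3 -m handwheel '[[0,0,0.2,-6,0],[0,0,0.2,-11,0],[0,0,0.2,-15,0],[0,0,0.2,-16.1,0],[0,0,0.2,-16.1,0],[1,0,0.2,-16.1,0],[1,0,0.2,-16.1,0],[1,0,0.2,-16.1,0]]' 45
```

```text
time_s: 5.15
tcp_pos: [0.5028, -0.1697, 0.0487]
eef_rot: [-180.0, 0.1, -169.1]
contact_force: [-0.0, 0.1, -0.3]
gripper_width: 0.0634
gripper_force: 0.0
```

```bash
python3 -m handwheel '[[1,0,0,0,0],[1,0,0,0,0],[1,0,0,0,0]]'
```

```text
time_s: 5.52
tcp_pos: [0.5023, -0.1698, 0.0477]
eef_rot: [180.0, -0.0, -169.2]
contact_force: [-0.4, -1.2, -0.0]
gripper_width: 0.0331
gripper_force: 0.0
```

```bash
python3 -m handwheel '[[1,0,0,0,0],[1,0,0,0,0],[1,0,0,0,0],[1,0,0,0,0],[1,0,0,0,0],[1,0,0,3,0],[1,0,0,8,0],[1,0,0,12,0]]'
```

```text
time_s: 6.52
tcp_pos: [0.5022, -0.1698, 0.1693]
eef_rot: [-180.0, 0.0, -169.2]
contact_force: [0.4, -0.6, -2.6]
gripper_width: 0.0138
gripper_force: 44.9
```

```bash
python3 -m handwheel '[[1,8.1,26.8,0,76],[1,8.1,26.8,0,76],[1,8.1,26.8,0,76],[1,8.1,26.8,0,76],[1,8.1,26.8,0,76],[1,8.1,26.8,0,76],[1,8.1,26.8,0,76],[1,8.1,26.8,0,76]]'; python3 - <<'E'
from h import *
im,P,M,K,D=cap('wrist'); save('w3.png',im)
s=get_state(); t=np.array(s['tcp_pos']); print(t,s['eef_rot'],s['time_s'])
z0=t[2]-.0477+.044
near=np.hypot(P[...,0]-t[0],P[...,1]-t[1])<.06
m=near&(abs(P[...,2]-z0)<.006); q=P[m]; print('plate',m.sum(),(q.min(0)+q.max(0))/2,np.ptp(q,0),np.median(q[:,2]),z0)
hull=cv2.convexHull(q[:,:2].astype(np.float32))[:,0]; print(fitc(hull.astype(float)))
E
```

```text
time_s: 7.52
tcp_pos: [0.5829, 0.0983, 0.1673]
eef_rot: [179.9, -0.0, -93.2]
contact_force: [-0.4, -0.3, -2.8]
gripper_width: 0.0135
gripper_force: 44.9
[0.58297757 0.09812074 0.16736371] [ 1.79955758e+02 -1.75527070e-02 -9.33106714e+01] 7.575
plate 5041 [0.58252506 0.07184153 0.16367048] [0.08010368 0.03491508 0.01198407] 0.1627377302657933 0.16366371442032546
(array([0.58249158, 0.08886525]), np.float64(0.03626284014929182))
```

View pics/w3.png

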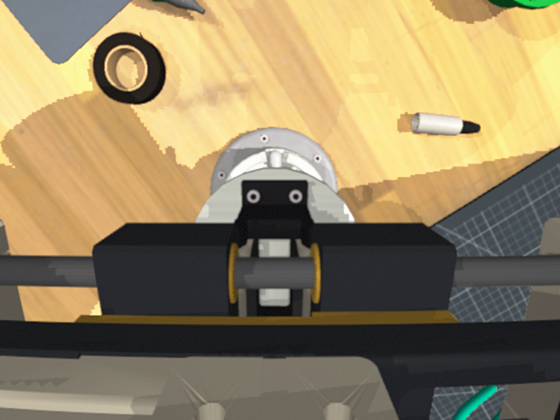

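The lug at (276,158) lines up with the entry slot, and the plate arc puts the nest about 1 mm short in x. I'll lower it with a +0.9 mm x correction.

```bash
python3 -m handwheel '[[1,0.09,0.02,-4,0],[1,0.09,0.02,-5.3,0],[1,0.09,0.02,-5.6,0],[1,0.09,0.02,-6,0],[1,0.09,0.02,-6.3,0],[1,0.09,0.02,-6.5,0],[1,0.09,0.02,-6.5,0]]'
```

```text
time_s: 8.45
tcp_pos: [0.5842, 0.0985, 0.1029]
eef_rot: [-180.0, 0.0, -93.2]
contact_force: [-0.3, -0.1, -2.8]
gripper_width: 0.0135
gripper_force: 44.9
```

```bash
python3 -m handwheel '[[1,0,0,-0.4,0],[1,0,0,-0.8,0],[1,0,0,-1.2,0],[1,0,0,-1.6,0],[1,0,0,-1.9,0],[1,0,0,-2.2,0],[1,0,0,-2.4,0],[1,0,0,-2.4,0]]'
```

```text
time_s: 9.45
tcp_pos: [0.5841, 0.0984, 0.0786]
eef_rot: [180.0, -0.0, -93.2]
contact_force: [-0.4, 0.2, -4.0]
gripper_width: 0.0137
gripper_force: 44.9
```

```bash
python3 -m handwheel '[[1,0,0,0,-7],[1,0,0,0,-14],[1,0,0,0,-21],[1,0,0,0,-28],[1,0,0,0,-35],[1,0,0,0,-42],[1,0,0,0,-48],[1,0,0,0,-50]]'
```

```text
time_s: 10.45
tcp_pos: [0.5843, 0.0985, 0.0789]
eef_rot: [-180.0, 0.0, -143.2]
contact_force: [0.4, -0.2, -3.4]
gripper_width: 0.0136
gripper_force: 44.9
```

Smooth, with almost no side force. Lowering into the notches.

```bash
python3 -m handwheel '[[1,0,0,-0.3,0],[1,0,0,-0.5,0],[1,0,0,-0.7,0],[1,0,0,-0.85,0],[1,0,0,-0.85,0]]'
```

```text
time_s: 11.08
tcp_pos: [0.5841, 0.0984, 0.0701]
eef_rot: [180.0, -0.0, -143.1]
contact_force: [0.7, -0.8, -3.0]
gripper_width: 0.0137
gripper_force: 44.9
```

```bash
python3 -m handwheel '[[0,0,0,0,0],[0,0,0,0,0],[0,0,0,0,0],[0,0,0,0,0],[0,0,0,0,0],[0,0,0,4,0],[0,0,0,10,0],[0,0,0,14,0]]'; python3 - <<'E'
from h import *
im,P,M,K,D=cap('wrist')
s=get_state(); t=np.array(s['tcp_pos']); print(t,s['eef_rot'],s['time_s'],s['contact_force'])
near=np.hypot(P[...,0]-.5834,P[...,1]-.0985)<.055
m=near&(P[...,2]>.058)&(P[...,2]<.075); q=P[m]; print('plate z',np.median(q[:,2]),(q.min(0)+q.max(0))/2,np.ptp(q,0))
c=np.array([.5834,.0985])
A=np.c_[q[:,:2]-c,np.ones(len(q))]; print('tilt',np.linalg.lstsq(A,q[:,2],rcond=None)[0])
m=near&(P[...,2]>.095)&(P[...,2]<.115); q=P[m][:,:2]; cc=q.mean(0); w,v=np.linalg.eigh(np.cov((q-cc).T)); print('saddle',m.sum(),cc,np.sqrt(w),np.degrees(np.arctan2(*v[::-1,1])),cv2.minAreaRect(q.astype(np.float32)))
m=near&(P[...,2]>.080)&(P[...,2]<.092)&(np.hypot(P[...,0]-c[0],P[...,1]-c[1])<.016);q=P[m]; print('rib',m.sum(),np.median(q[:,2]),cv2.minAreaRect(q[:,:2].astype(np.float32)))
E
```

```text
time_s: 12.08
tcp_pos: [0.5849, 0.0986, 0.2132]
eef_rot: [-179.9, 0.1, -143.1]
contact_force: [0.9, 0.5, -0.4]
gripper_width: 0.0858
gripper_force: 0.0
[0.58705953 0.09900371 0.21854488] [-179.78923898    0.49927938 -143.09314752] 12.125 [2.59875521 1.03400259 6.38593497]
plate z 0.064689468994101 [0.58474393 0.09864778 0.06685154] [0.08659078 0.08717991 0.016268  ]
tilt [-0.01735275 -0.01367574  0.06521221]
saddle 461 [0.58448766 0.09882625] [0.01204306 0.0225585 ] -144.71626150415963 ((0.5847731232643127, 0.09862999618053436), (0.05419664829969406, 0.031995341181755066), 36.956825256347656)
rib 556 0.08642863239518236 ((0.5836670398712158, 0.09829027205705643), (0.03131132200360298, 0.013195998035371304), 37.03105926513672)
```

The nest is locked: plate 65 mm up (my camera reads about 1 mm low), yaw 37°, centred. Now the plug.

```bash
python3 -m handwheel '[[0,-14.4,12.1,-1,66],[0,-14.4,12.1,-1,66],[0,-14.4,12.1,-1,66],[0,-14.4,12.1,-1,66],[0,-14.4,12.1,-1,66],[0,-14.4,12.1,-1,66],[0,-14.4,12.1,-1,66],[0,-14.4,12.1,-1,66]]'; python3 - <<'E'
from h import *
im,P,M,K,D=cap('wrist'); save('w4.png',im)
s=get_state(); print(s['tcp_pos'],s['eef_rot'],s['time_s'])
for o in finder.cut_out('wrist','plug'):
    m=o['region']; q=P[m]; print(round(o['p'],2),np.round(o['pixel']),m.sum(),np.nanmedian(q,0))
    k=(q[:,2]>.0085)&(q[:,2]<.04); 
    if k.sum()>20: print('  ',k.sum(),q[k].mean(0),q[k][:,2].max(),cv2.minAreaRect(q[k][:,:2].astype(np.float32)))
E
```

```text
time_s: 13.12
tcp_pos: [0.4402, 0.2194, 0.2001]
eef_rot: [180.0, -0.0, -77.4]
contact_force: [-0.4, 0.3, -0.3]
gripper_width: 0.0878
gripper_force: 0.0
[0.4402034  0.21938337 0.20014889] [ 1.79994520e+02 -2.04856997e-03 -7.73508627e+01] 13.175
0.87 [270. 187.] 989 [0.44204813 0.2213246  0.0177061 ]
   918 [0.44153128 0.22064243 0.01769261] 0.022799264398774666 ((0.4425080418586731, 0.21853595972061157), (0.018076859414577484, 0.06202277913689613), 12.947809219360352)
0.59 [337.  14.] 1160 [0.42095998 0.04566829 0.01453818]
   1070 [0.42091657 0.04484653 0.0145119 ] 0.019101158183450484 ((0.41861724853515625, 0.04312417656183243), (0.01867056079208851, 0.0615764781832695), 83.6070785522461)
```

View pics/w4.png

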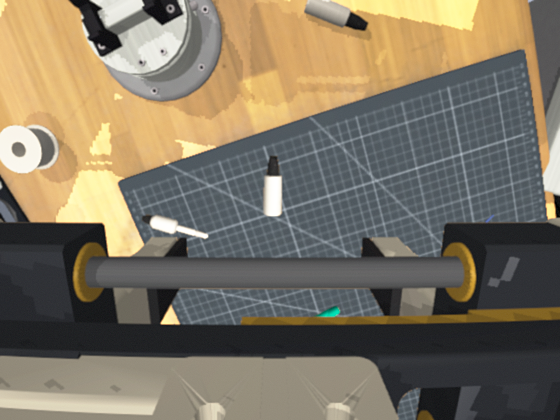

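The plug is at pixel (272,187), with its boot pointing up-image. Its centre is (0.4425, 0.2185), yaw 103°, and its size of 62 x 18 mm is right. Going down to grip it.

```bash
python3 -m handwheel '[[0.45,0.23,-0.09,-6,0],[0.45,0.23,-0.09,-12,0],[0.45,0.23,-0.09,-16,0],[0.45,0.23,-0.09,-18.5,0],[0.45,0.23,-0.09,-19.3,0],[0.45,0.23,-0.09,-19.3,0],[1,0.23,-0.09,-19.3,0],[1,0.23,-0.09,-19.3,0]]' 20; python3 -m handwheel '[[1,0,0,0,0],[1,0,0,0,0],[1,0,0,0,0],[1,0,0,0,0]]'
```

```text
time_s: 14.22
tcp_pos: [0.443, 0.2191, 0.0083]
eef_rot: [-179.9, 0.1, -77.2]
contact_force: [-0.2, 0.1, 0.3]
gripper_width: 0.034
gripper_force: 0.0
time_s: 14.72
tcp_pos: [0.4427, 0.2188, 0.0077]
eef_rot: [-180.0, 0.0, -77.1]
contact_force: [-2.1, -0.1, 5.9]
gripper_width: 0.019
gripper_force: 19.9
```

```bash
python3 -m handwheel '[[1,0,0,3,0],[1,0,0,9,0],[1,0,0,14,0],[1,0,0,16,0],[1,0,0,16,0]]'; python3 - <<'E'
from h import *
im,P,M,K,D=cap('wrist'); save('w5.png',im)
s=get_state(); t=np.array(s['tcp_pos']); print(t,s['eef_rot'],s['time_s'],s['gripper_width'])
for o in finder.cut_out('wrist','plug')[:2]:
    m=o['region']; q=P[m]; q=q[abs(q[:,2]-t[2])<.04]
    if len(q)>20: print(round(o['p'],2),np.round(o['pixel']),len(q),np.median(q,0),q.min(0),q.max(0),cv2.minAreaRect(q[:,:2].astype(np.float32)))
E
```

```text
time_s: 15.35
tcp_pos: [0.4431, 0.2192, 0.1689]
eef_rot: [-179.8, 0.1, -77.2]
contact_force: [-0.1, -0.3, -1.4]
gripper_width: 0.0185
gripper_force: 19.9
[0.44242155 0.2186335  0.16746486] [-1.79953605e+02  5.70568704e-02 -7.71710146e+01] 15.4 0.01838806533156753
0.84 [272. 248.] 2661 [0.44456014 0.21053366 0.1783477 ] [0.42859037 0.18813351 0.16929621] [0.45362017 0.25018412 0.18335691] ((0.4432218372821808, 0.2184744030237198), (0.018383238464593887, 0.061239540576934814), 11.113445281982422)
```

View pics/w5.png

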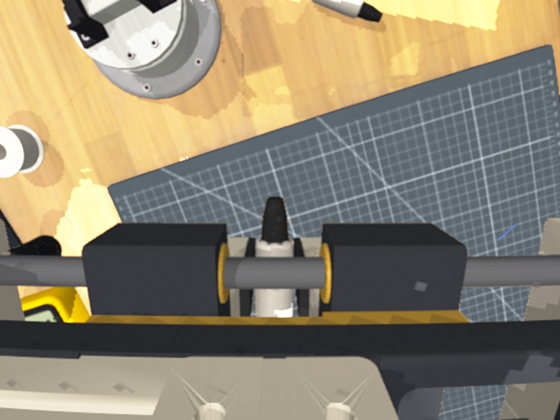

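```bash
python3 -m handwheel '[[1,14.1,-12,0,-66],[1,14.1,-12,0,-66],[1,14.1,-12,0,-66],[1,14.1,-12,0,-66],[1,14.1,-12,0,-66],[1,14.1,-12,0,-66],[1,14.1,-12,0,-66],[1,14.1,-12,0,-66]]'; python3 -m handwheel '[[1,0,0,-1,0],[1,0,0,-3,0],[1,0,0,-4,0],[1,0,0,-4,0]]'
```

```text
time_s: 16.45
tcp_pos: [0.5831, 0.0985, 0.1663]
eef_rot: [180.0, -0.1, -143.0]
contact_force: [-0.1, 0.1, -0.2]
gripper_width: 0.0184
gripper_force: 19.9
time_s: 16.95
tcp_pos: [0.5829, 0.0983, 0.1262]
eef_rot: [180.0, -0.1, -143.1]
contact_force: [0.6, -0.4, -0.6]
gripper_width: 0.0186
gripper_force: 19.9
```

Correcting 1 mm in x, then descending about 25 mm, slowly at the end.

```bash
python3 -m handwheel '[[1,0.1,0,-0.8,0],[1,0.1,0.0,-1.3,0],[1,0.1,0,-1.7,0],[1,0.1,0,-2.0,0],[1,0.1,0,-2.2,0],[1,0.1,0,-2.35,0],[1,0.1,0,-2.45,0],[1,0.1,0,-2.45,0]]'
```

```text
time_s: 17.95
tcp_pos: [0.5845, 0.0986, 0.1027]
eef_rot: [-180.0, -0.0, -143.2]
contact_force: [-0.3, 0.2, -1.0]
gripper_width: 0.0187
gripper_force: 19.9
```

```bash
python3 -m handwheel '[[1,0,0,-0.1,0],[1,0,0,-0.2,0],[1,0,0,-0.2,0]]'
```

```text
time_s: 18.32
tcp_pos: [0.5844, 0.0985, 0.1006]
eef_rot: [180.0, -0.0, -143.2]
contact_force: [0.4, 0.2, 0.3]
gripper_width: 0.0186
gripper_force: 19.9
```

```bash
python3 -m handwheel '[[1,0,0,-0.1,0],[1,0,0,-0.1,0]]'
```

```text
time_s: 18.58
tcp_pos: [0.5846, 0.0986, 0.1005]
eef_rot: [-180.0, 0.0, -143.1]
contact_force: [-3.0, -1.4, 4.4]
gripper_width: 0.0187
gripper_force: 19.9
```

Now in contact with the saddle floors. Releasing, rising and checking.

```bash
python3 -m handwheel '[[0.6,0,0,0,0],[0.5,0,0,0,0],[0.4,0,0,0,0],[0.4,0,0,0,0],[0.4,0,0,3,0],[0.4,0,0,9,0],[0.4,0,0,12,0],[0.4,0,0,12,0]]'; python3 -m handwheel '[[0,0,0,0,0],[0,0,0,0,0],[0,0,0,0,0],[0,0,0,0,0]]'; python3 - <<'E'
from h import *
im,P,M,K,D=cap('wrist'); 
save('w6.png',cv2.resize(im[60:300,120:440],(800,600),interpolation=cv2.INTER_CUBIC))
c=np.array([.5842,.0985])
for o in finder.cut_out('wrist','plug')[:2]:
    m=o['region']; q=P[m]; q=q[(q[:,2]>.095)&(q[:,2]<.13)]
    if len(q)>20: print(round(o['p'],2),np.round(o['pixel']),len(q),np.median(q,0),q[:,2].max(),cv2.minAreaRect(q[:,:2].astype(np.float32)))
near=np.hypot(P[...,0]-c[0],P[...,1]-c[1])<.055
m=near&(P[...,2]>.060)&(P[...,2]<.070); q=P[m]; print('plate',np.median(q[:,2]),(q.min(0)+q.max(0))/2,np.ptp(q,0))
a=np.radians(36.9); u=np.array([np.cos(a),np.sin(a)])
m=near&(P[...,2]>.098)&(P[...,2]<.125); q=P[m]; d=q[:,:2]-c; l=d@u; w=d@[-u[1],u[0]]
k=abs(w)<.006
for lo,hi in((-.031,-.02),(-.01,.01),(.01,.02)): 
    j=k&(l>lo)&(l<hi); print(lo,j.sum(),np.percentile(q[j][:,2],90) if j.sum() else None)
j=abs(w)<.008; print('l range',np.percentile(l[j],[.5,99.5]),'w',np.percentile(w,[1,50,99]))
s=get_state(); print(s['tcp_pos'],s['time_s'])
E
```

```text
time_s: 19.58
tcp_pos: [0.5859, 0.0991, 0.2228]
eef_rot: [-179.9, 0.3, -143.1]
contact_force: [0.1, -0.2, -0.5]
gripper_width: 0.0525
gripper_force: 0.0
time_s: 20.08
tcp_pos: [0.5844, 0.0985, 0.2192]
eef_rot: [180.0, -0.1, -143.2]
contact_force: [-1.0, 0.5, -0.3]
gripper_width: 0.0854
gripper_force: 0.0
0.92 [272. 208.] 1438 [0.58680731 0.09992942 0.11076043] 0.11493125676064919 ((0.584341287612915, 0.09912259876728058), (0.06164921075105667, 0.018959350883960724), 36.52025604248047)
plate 0.06460278806168585 [0.58474379 0.09879432 0.06504428] [0.08687647 0.08776139 0.00990371]
-0.031 173 0.10956499212984183
-0.01 366 0.1135636921693293
0.01 173 0.11363502449778437
l range [-0.03014099  0.03083025] w [-1.54068186e-02  5.80620729e-05  1.53796128e-02]
[0.58447233 0.0985543  0.21947183] 20.175
```

View pics/w6.png

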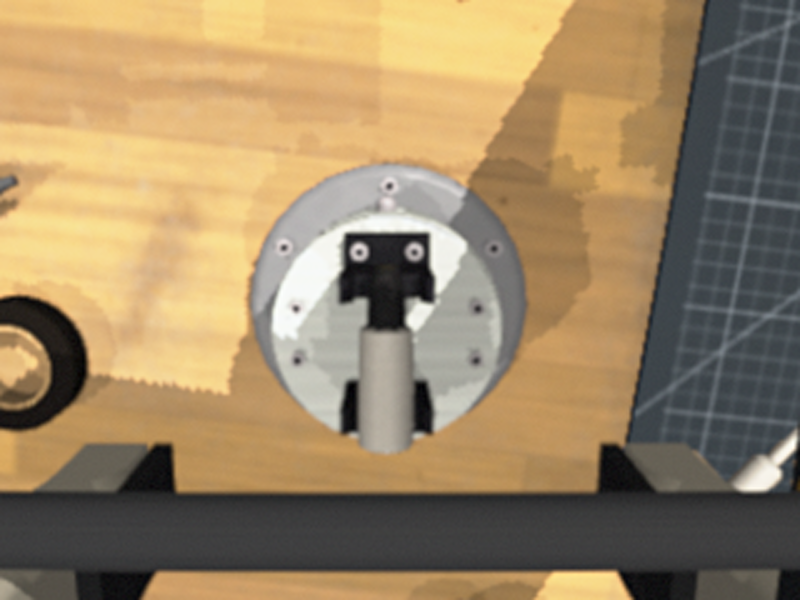

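The plug lies in both saddles, from about (385,265) to (385,450) in the crop. It is centred within about 1 mm, in line and at the right height, and the plate is flat on the rim. Handing in.

```bash
python3 -c "
from plant import r
print(r.close_job())"
```

```text
the job is handed in; nothing more can be done
None
```

The nest is locked in the stand with the stout connector resting level and centred (within about 1 mm) in its saddles; I handed the job in at about 20 s of the 56 s allowed, and the verdict was not shown.

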